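# Release the cam lock and push the sample carriage home

### The job

The sample carriage of the stirring station is held back by its eccentric cam lock. With closed fingertips pushing sideways on the cam's upright pin, turn the cam plate to its low point (pin and wide side pointing straight away from the carriage), and only then push the carriage forward by its rear block until it is fully home against the end stops, leaving the cam at its low point. Do not pinch or lift anything, do not touch the glass cup riding upright on the carriage, and leave everything else on the table alone.

Things in the scene. Friction and masses are not known exactly. Their poses are not given: they have to be found in the camera images.
- station: Fixed stirring station: flat bed 270 x 124 mm, 8 mm thick, x = -125 to +145 mm. Origin on the table surface; +x is forward, the way the carriage travels (roughly away from the robot), z up. Guide bars (outer faces y = +-41 mm, tops 24 mm above the table) keep the carriage straight within 1 mm. Carriage origin at x = -36 to -28 mm at the start, +7 mm when home against the end stops.
- cam_pivot (a point): The cam's fixed vertical pivot axis, at station x = +85, y = 0; the point is on the cam's top face, 26 mm above the table. A bolt head stands 5 mm above it. The cam is a steel disc, 64 mm diameter, 12 mm thick, set 16 mm off this axis: its edge is 48 mm from the pivot at the high point (pin side), 16 mm at the low point.
- cam (a joint): Cam angle about its pivot, rad, positive anticlockwise from above. 0: high point and pin point at the carriage (station -x) and block it. +3.14 or -3.14: low point faces the carriage, pin straight away from it (station +x). Stops at +-3.4. Starts between -1.3 and +1.3; either way round will do. It stays where left; turning takes about 3.5 N at the pin.
- cam_pin (a point): The upright steel pin on the cam's wide side, 36 mm from the pivot: 12 mm diameter, from 26 to 66 mm above the table. The point is on its axis, 50 mm above the table.
- carriage: Follower slide: loose white plastic carriage, 0.20 to 0.33 kg, pushed with 2 to 6 N. Origin under it, 8 mm above the table, x forward as the station's. Plate 14 mm thick, 60 mm wide, x = -60 to +35 mm; then a tongue 34 mm wide to x = +60 mm that meets the cam unless the cam is low. The cup stands in a shallow square socket at x = +2 mm.
- carriage_rear (a point): Where to push: middle of the flat upright rear face of the carriage's push block, 30 mm above the table, facing station -x. The block is 50 mm wide, 20 mm thick, its top 50 mm above the table. It lies 60 mm behind the carriage origin, so at station x = -53 mm when home.
- cup: Open glass cup standing in the carriage's socket: 48 mm diameter at the rim, 55 mm high, its rim 77 mm above the table. Origin at the centre of its underside. Must ride along upright, untouched by the fingers.
- bottle: Bystander: amber bottle, 60 mm diameter, 150 mm high, origin under its centre. Leave alone.
- jar: Bystander: clear jar, 56 mm diameter, 85 mm high, origin under its centre. Leave alone.
- flask: Bystander: conical glass flask, 72 mm foot, 110 mm high, origin under its centre. Leave alone.
- beaker: Bystander: clear beaker, 64 mm diameter, 80 mm high, origin under its centre. Leave alone.
- vial: Bystander: small vial beside the bed, 22 mm diameter, 45 mm high, origin under its centre. Leave alone.
- spatula: Bystander: flat steel spatula lying beside the bed, 150 x 14 x 5 mm, origin under its middle. Leave alone.
- dish: Bystander: white dish beyond the cam, 68 mm diameter, 22 mm high, origin under its centre. Leave alone.
Mind the look-alikes: they are no part of the job. Leave any pink look-alike of the carriage alone.

How it is judged:
By the outcome, as a careful person would: the job done as asked, in the order asked, and still so for the second after the job is handed in, with the robot touching nothing.
It also fails if it takes over 58 s, if anything falls off the work surface, if the arm or the gripper's body presses on something with over 40 N, if the wrist force passes 120 N, or if a joint passes its speed limit or range.

### The arm

A 7-joint arm with a two-finger parallel gripper is mounted at the origin on the work surface. World frame = base frame: x ahead of the robot, y to its left, z up, the work surface at z = 0. Lengths are in m, angles in rad, forces in N, time in s.
With the tool pointing down it reaches from about 0.425 to 0.95 m from the base axis. Payload 16.7 kg.
Tool frame: the origin (TCP) lies between the finger pads; the fingertips stand tips_ahead ahead of it and the grasp point (between the pads) lies 3 mm ahead of it (tips_ahead is the distance from the TCP to the fingertips, in m); x points along the fingers, y is the direction in which the jaws open and shut, and the axes are right-handed (so a half turn about x gives the same grasp; the last joint's range is limited). The gripper opens to 94 mm and grips with 3 to 60 N. Pads are 16 mm wide; open, the fingers measure 119 mm over their backs; the gripper's body (75 mm by 177 mm) begins 78 mm behind the grasp point.
Start: joints at [1.117, 0.426, 0.074, 1.606, -0.034, 1.111, -0.067], TCP at [0.202, -0.644, 0.227] pointing down, gripper open.
Joint ranges: [-2.85, 2.85], [-0.5, 2.14], [-1.23, 1.37], [0.21, 2.46], [-1.02, 4.16], [0.16, 2.05], [-2.73, 2.73]. Speed limits (rad/s): [1.89, 1.89, 2.39, 2.39, 3.01, 3.01, 3.01].

### API

Orientations are given as a unit quaternion [w, x, y, z].
In Python, from station import * gives the robot as it stands.
- The arm moves only by the tool apply_moves, never from a script. Its argument "series" is a list of rows, each a list of 4 numbers: the shift along the tool's x, y, z in units of 300 mm (1.0 is 300 mm), then the turn about the tool's x in units of 360 degrees (1.0 is 360 degrees). In form: [[dx, dy, dz, twist], ...]. A call has 1 to 5 rows; each row is the pose to reach, as a shift and turn from the pose commanded when the call began, along the tool's axes at that moment, turning the shorter way round; what a row does not reach only later rows make up. A row lasts 1/12 s, in which the tool goes at most 41.7 mm and 7.16 degrees, less where a joint would pass 70% of its speed; a pose out of reach is approached as far as the arm can. A call with a number of a shift or a turn outside -1 to 1 is refused whole. A call with a gripper value outside its range is refused whole. "claw" is the gripper command: -1 is shut, 1 is fully open, values between are in proportion, set as the call begins (left out, the last holds). The fingers move at their own pace and stop on an object; "force" is the grip in N (left out, the last holds). Time passes only in rows, so rows that repeat a pose let the fingers close. It gives the time, the measured TCP pose, the force and the opening at its end, in the units of the state.
- state(): the state, without advancing time (a new reading comes with each control period).
- capture(name): name is "side" or "top"; returns (picture, depth): 420x560x3 uint8, red, green, blue; 420x560 float32, m along the optical axis (not along the pixel's ray), 0 where there is no reading.
- camera_model(name): a dict with "fx", "fy", "cx", "cy" (pixels), "world_from_camera" (4x4, takes a point from camera to world coordinates). Camera axes: x right, y down, z forward; pixel columns grow to the right and rows downward; lengths in m; the calibration is good to about 2 mm. A picture is of the moment at which its call begins. camera_model takes no time and is no camera call.
- sign_off(): hands the job in, once; it reports no verdict.
The state is a dict: "time": time; "q": joint angles; "joint_velocities": joint speeds; "effort": joint torques, N m; "tool_pos": TCP position; "eef_rot": TCP orientation; "wrist_force": force on the tool from outside, world axes, zero at the start; "torque": the same for the moment, N m; "opening": finger opening in m.
Only numpy, scipy, OpenCV 4.12 (cv2) and the standard library are available. Lean on these libraries where they do the work, as an engineer would, in place of code of your own. Each camera call takes 0.05 s, during which the arm holds its last target.

## Working session

There is one attempt and no reset: what is moved stays moved. The work goes in short steps, Python scripts to look and compute and a tool call to move; the robot and the scene stay as the last step left them, time stands still between calls to the robot, and variables do not carry over. Pictures are saved under pics/ and viewed, and the job is handed in when it is done.

Besides the shell and the picture viewer there is one more tool, called as name([rows], argument=value, ...), one row to a line, values as JSON. apply_moves: Moves the arm, as the interface text tells. Shifts and turns lie within -1 to 1; 1 stands for 300 mm of shift or 360 degrees of turn. Its arguments: {"type":"object","properties":{"series":{"type":"array","items":{"type":"array","items":{"type":"number"}}},"claw":{"type":"number"},"force":{"type":"number"}},"required":["series"]}

```bash
ls; mkdir -p pics
python3 - <<'E'
from station import *
import cv2,numpy as np
print(state())
for n in("side","top"):
    p,d=capture(n); cv2.imwrite(f"pics/{n}0.png",p[:,:,::-1]); np.savez(f"{n}0.npz",p=p,d=d); print(n,camera_model(n))
E
```

```text
pics
{'time': 0.0, 'q': array([ 1.11745949,  0.42672885,  0.0738154 ,  1.60659838, -0.03408037,
        1.11080332, -0.06707968]), 'joint_velocities': array([ 0.00173856,  0.00032785,  0.00096024,  0.00165976,  0.0007582 ,
       -0.00076065, -0.00029656]), 'effort': array([ 3.66388791e-03, -9.35802484e+01,  3.66933033e+00, -4.54175627e+01,
       -4.84902388e-02,  1.98419136e-02,  7.39079837e-05]), 'tool_pos': array([ 0.20181438, -0.64369497,  0.22678046]), 'eef_rot': array([-0.10657952, -0.69885872, -0.10746101,  0.69906325]), 'wrist_force': array([-0.32738766,  0.32524455, -0.70233797]), 'torque': array([-0.0176597 ,  0.07203431,  0.02734202]), 'opening': 0.09406680424541052}
side {'fx': 387.6880184236047, 'fy': 387.6880184236047, 'cx': 282.7006979399354, 'cy': 209.68219570962884, 'world_from_camera': array([[ 0.78380171, -0.37967531,  0.49142806,  0.15662893],
       [-0.62070488, -0.45411551,  0.63914361, -0.45167172],
       [-0.01950195, -0.80599365, -0.59160283,  0.5469103 ],
       [ 0.        ,  0.        ,  0.        ,  1.        ]])}
top {'fx': 452.2568130942922, 'fy': 452.2568130942922, 'cx': 278.31534140199506, 'cy': 209.81616078977294, 'world_from_camera': array([[ 0.0247546 , -0.99761979,  0.06435803,  0.4732393 ],
       [-0.99967789, -0.02434241,  0.00718109,  0.04308208],
       [-0.00559737, -0.06451507, -0.99790104,  1.05304125],
       [ 0.        ,  0.        ,  0.        ,  1.        ]])}
```

View pics/top0.png

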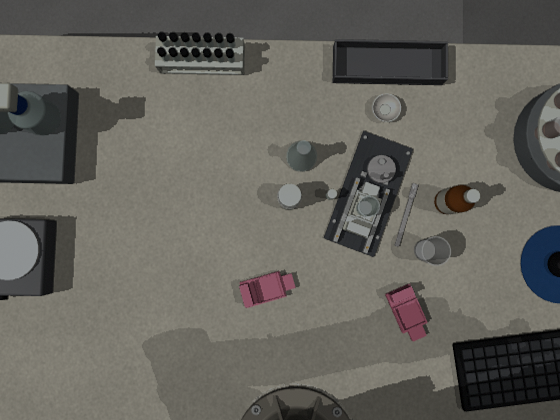

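View pics/side0.png

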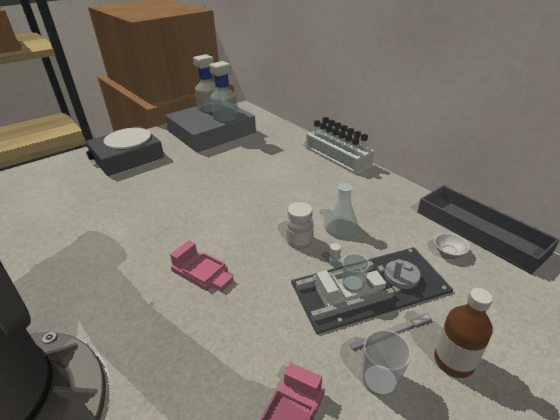

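The top view shows the bed with corners near (363,131), (413,148), (375,256) and (324,239). The cam is near (381,168), the cup near (368,206), and the push block near (355,230). Next I'll enlarge the crops.

Run:
```python
import cv2,numpy as np
a=cv2.imread("pics/top0.png")[120:265,300:480]; cv2.imwrite("pics/topz.png",cv2.convertScaleAbs(cv2.resize(a,None,fx=4,fy=4,interpolation=cv2.INTER_CUBIC),alpha=1.3,beta=15))
a=cv2.imread("pics/side0.png")[225:345,280:470]; cv2.imwrite("pics/sidez.png",cv2.resize(a,None,fx=4,fy=4,interpolation=cv2.INTER_CUBIC))
```

```text
(no output)
```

View pics/topz.png

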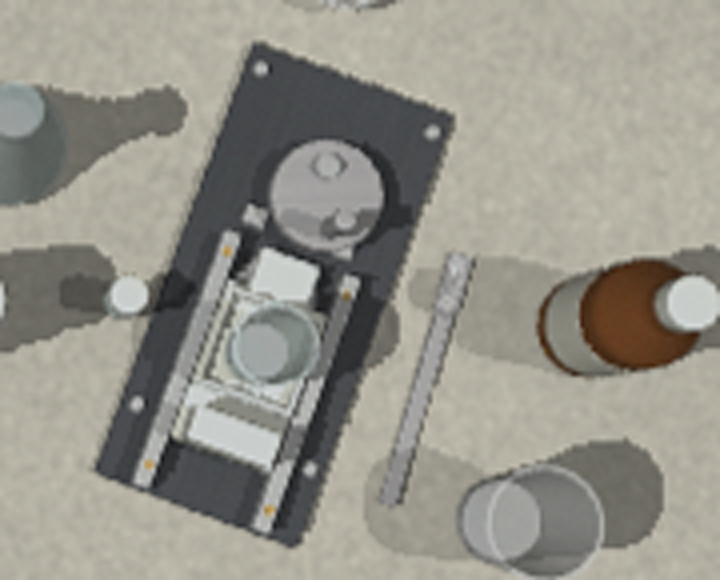

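View pics/sidez.png

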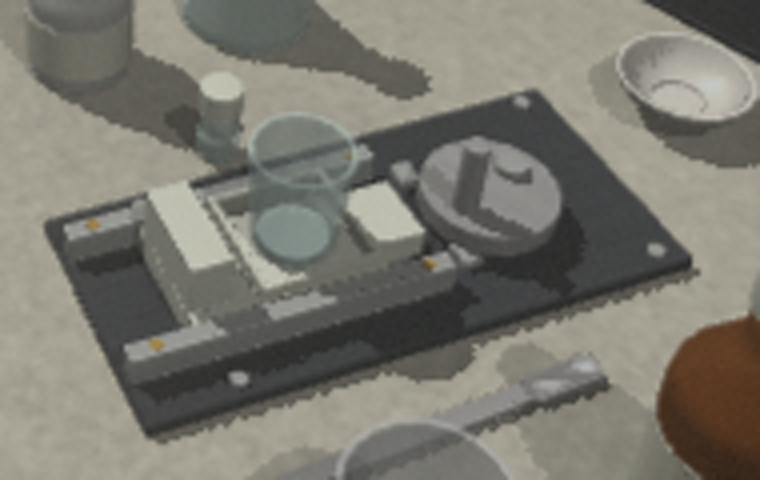

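The zoomed views show the bolt head at zoom (328,165), the pin top at about (347,218) and the bed's corners. I'll measure these.

```bash
cat > h.py <<'E'
import numpy as np,cv2
from station import *
def ray(n,u,v,z):
    m=camera_model(n);T=m["world_from_camera"]
    d=T[:3,:3]@np.array([(u-m["cx"])/m["fx"],(v-m["cy"])/m["fy"],1]);o=T[:3,3]
    return o+d*(z-o[2])/d[2]
def px(n,p):
    m=camera_model(n);T=np.linalg.inv(m["world_from_camera"]);c=T[:3,:3]@np.array(p)+T[:3,3]
    return np.array([m["fx"]*c[0]/c[2]+m["cx"],m["fy"]*c[1]/c[2]+m["cy"]])
E
python3 - <<'E'
from h import *
p=np.load("top0.npz")["p"].astype(int)
mx=p.max(2);m=((mx<75)&(p[:,:,2]>=p[:,:,0]-2)).astype(np.uint8)
m[:125]=0;m[262:]=0;m[:,:318]=0;m[:,418:]=0
m=cv2.morphologyEx(m,cv2.MORPH_OPEN,np.ones((2,2),np.uint8))
n,l,s,c=cv2.connectedComponentsWithStats(m);k=1+np.argmax(s[1:,4]);print(s[k])
m=(l==k).astype(np.uint8)
cv2.imwrite("pics/mask.png",cv2.resize(m*255,None,fx=4,fy=4)[480:1060,1200:1920])
cs,_=cv2.findContours(m,0,2);h=np.vstack(cs)
W=np.array([ray("top",u,v,.008)[:2] for u,v in h[:,0]])
r=cv2.minAreaRect((W*1000).astype(np.float32));print(r,cv2.boxPoints(r))
zc=[(255,42),(455,117),(298,547),(96,470)]
C=np.array([ray("top",300+(a+.0)/4,120+b/4,.008)[:2] for a,b in zc]);print(C)
f=(C[0]+C[1])/2;b=(C[2]+C[3])/2;print("len",np.linalg.norm(f-b),"wid",np.linalg.norm(C[0]-C[1]))
def an(v): return np.arctan2(v[1],v[0])
for v in(f-b,C[0]-C[3],C[1]-C[2]):print("yaw",an(v))
ux=(f-b)/np.linalg.norm(f-b); cen=C.mean(0);print("origin",cen-.010*ux,"pivot exp",cen+.075*ux)
print("bolt",ray("top",300+328/4,120+165/4,.031),"pin",ray("top",300+347/4,120+217/4,.066))
# side: 
print("bolt s",ray("side",280+515/4,225+172/4,.031),"pin s",ray("side",280+475/4,225+152/4,.066))
E
```

```text
[ 325  132   89  126 3196]
((583.2202758789062, -159.11639404296875), (123.98712921142578, 268.4515380859375), 70.70368194580078) [[ 436.049   -173.27188]
 [ 689.4195  -261.9827 ]
 [ 730.39154 -144.9609 ]
 [ 477.02106  -56.25009]]
[[ 0.73141472 -0.14462371]
 [ 0.68982457 -0.26161949]
 [ 0.43800876 -0.17298776]
 [ 0.47927724 -0.05626128]]
len 0.2670654721351479 wid 0.12416824253164781
yaw -0.3377536485346037
yaw -0.3370786617229635
yaw -0.3384291770737674
origin [ 0.57519631 -0.15555938] pivot exp [ 0.65539393 -0.1837257 ]
bolt [ 0.65572123 -0.18289509  0.031     ] pin [ 0.62092038 -0.18585538  0.066     ]
bolt s [ 0.65099626 -0.18695131  0.031     ] pin s [ 0.61414583 -0.18626625  0.066     ]
```

View pics/mask.png

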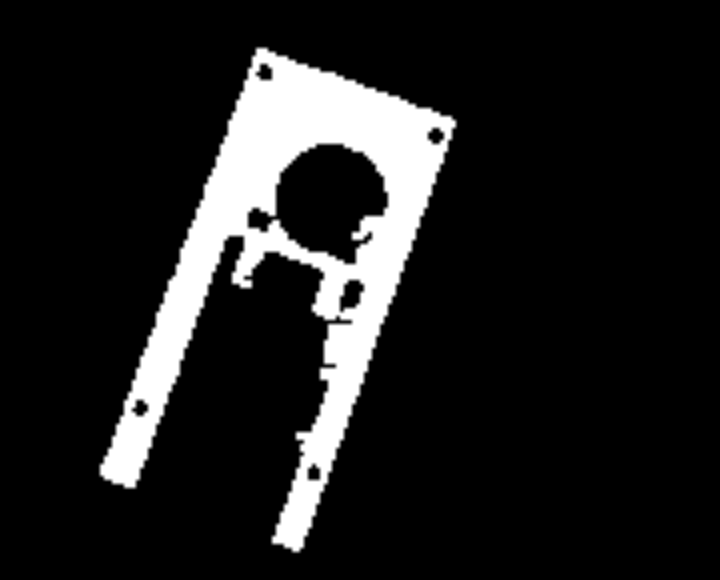

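```bash
cat >> h.py <<'E'
from scipy.spatial.transform import Rotation as Ro
yaw=-0.3377;ex=np.array([np.cos(yaw),np.sin(yaw)]);ey=np.array([-ex[1],ex[0]])
piv=np.array([.6549,-.1836]);org=piv-.085*ex
def st(p): p=np.array(p)[:2]-org; return np.array([p@ex,p@ey])*1000
def wd(x,y): return org+ex*x/1000+ey*y/1000
E
python3 - <<'E'
from h import *
import station
print([n for n in dir(station) if n[0]!='_'])
try: print(tips_ahead)
except Exception as e: print(e)
q=state()["eef_rot"];print(Ro.from_quat(q[[1,2,3,0]]).as_matrix().round(3))
print("pin",st(ray("top",300+347/4,120+217/4,.066)),st(ray("side",280+475/4,225+152/4,.066)))
print("bolt",st(ray("top",300+328/4,120+165/4,.031)),st(ray("side",280+515/4,225+172/4,.031)))
print("disc",st(ray("top",300+328/4,120+195/4,.026)))
print("bottle",st(ray("top",472,196,.15)),"flask",st(ray("top",304,149,.11)),"beaker",st(ray("top",436,250,.08)),"vial",st(ray("top",332,193.5,.045)))
for n,u,v in(("blockL rear top",182,438),("blockR rear top",270,467)):print(n,st(ray("top",300+u/4,120+v/4,.05)))
print("cup",st(ray("top",300+275/4,120+344/4,.077)))
# side bed corners
for u,v in((45,222),(537,92),(690,265),(150,433)):print(st(ray("side",280+u/4,225+v/4,.008)))
d=np.load("top0.npz")["d"];print(d[160:178,380:395].round(3))
E
```

```text
['MotionError', 'camera_model', 'capture', 'sign_off', 'state', 'tips_ahead']
0.022
[[-0.     0.299 -0.954]
 [ 0.001 -0.954 -0.299]
 [-1.    -0.001  0.   ]]
pin [ 53.68682273 -13.38605388] [ 47.43103788 -16.01824593]
bolt [85.54130068  0.93718073] [82.42709833 -4.45540246]
disc [70.48136681 -5.70597326]
bottle [  54.41362262 -173.33546636] flask [ 32.88193374 175.16519069] beaker [ -65.65903243 -164.96486238] vial [-25.81545906  82.72231613]
blockL rear top [-90.99894142  27.31515833]
blockR rear top [-88.80243391 -23.68058435]
cup [-27.46640689   1.30715479]
[-125.14443189   61.23966611]
[142.5980583   59.35809609]
[139.29097077 -63.40761277]
[-124.8427882   -63.10816674]
[[1.03  1.032 1.03  1.026 1.029 1.034 1.039 1.037 1.037 1.032 1.033 1.037
  1.035 1.056 1.052]
 [1.029 1.03  1.027 1.03  1.03  1.037 1.036 1.037 1.037 1.033 1.033 1.032
  1.036 1.034 1.052]
 [1.033 1.029 1.029 1.029 1.029 1.032 1.036 1.035 1.035 1.033 1.032 1.031
  1.031 1.033 1.055]
 [1.028 1.03  1.032 1.028 1.035 1.033 1.036 1.037 1.034 1.035 1.034 1.032
  1.036 1.035 1.036]
 [1.039 1.035 1.032 1.034 1.037 1.037 
[... 592 characters left out ...]
1 1.036 1.032
  1.034 1.036 1.03 ]
 [1.035 1.033 1.034 1.035 1.037 1.034 1.03  1.032 1.035 1.032 1.033 1.033
  1.031 1.033 1.034]
 [1.036 1.036 1.034 1.035 1.032 0.993 0.994 0.994 1.031 1.034 1.034 1.032
  1.033 1.034 1.032]
 [1.035 1.034 1.035 1.007 0.989 0.994 0.993 0.991 0.991 1.031 1.034 1.033
  1.034 1.037 1.032]
 [1.033 1.032 1.009 0.997 0.99  0.992 0.994 0.993 0.992 1.034 1.034 1.031
  1.03  1.03  1.035]
 [1.034 1.017 1.006 0.998 0.993 0.995 0.992 0.995 0.993 1.035 1.034 1.035
  1.03  1.035 1.051]
 [1.027 1.016 1.011 1.001 0.991 0.993 0.994 0.991 1.033 1.032 1.036 1.032
  1.033 1.033 1.05 ]
 [1.029 1.018 1.015 1.007 0.997 0.996 0.993 1.032 1.034 1.032 1.034 1.035
  1.037 1.05  1.048]]
```

```bash
cat >> h.py <<'E'
def go(x,y,z,a):
    """delta in move units to TCP at station (x,y) mm, z m, tool y at station angle a deg"""
    s=state();q=s["eef_rot"];R=Ro.from_quat(q[[1,2,3,0]]).as_matrix()
    t=np.r_[wd(x,y),z]; d=R.T@(t-s["tool_pos"])/.3
    cur=np.arctan2(R[1,1],R[0,1]); da=(np.radians(a)+yaw-cur+np.pi)%(2*np.pi)-np.pi
    print("t",s["time"],"tcp st",st(s["tool_pos"]).round(1),s["tool_pos"][2].round(4),"ang",np.degrees(cur-yaw).round(1),"F",s["wrist_force"].round(1),"open",round(s["opening"],4))
    print("move",d.round(3),(-da/2/np.pi).round(4))
def pinpose(th,gap): # deg, mm gap from contact
    t=np.radians(th);r=-np.array([np.cos(t),np.sin(t)]);v=np.array([np.sin(t),-np.cos(t)])
    p=np.array([85,0])+36*r-(18.5+gap)*v
    return p[0],p[1],th-90
E
python3 -c "
from h import *
d=np.load('top0.npz')['d'];print(d[186:192,366:376])
print(pinpose(23,8))
x,y,a=pinpose(23,8);go(x,y,.2,a)"
```

```text
[[1.034996  1.0340024 1.0361074 1.0334486 1.0383213 1.0383632 1.0330615
  1.0365881 1.0322504 1.0365007]
 [1.0343665 1.0326816 1.0377241 1.0392781 1.0332404 1.0376797 1.034112
  1.0348749 1.0358641 1.0354553]
 [1.0385839 1.0338541 1.0319983 1.0317627 1.0348675 1.0342299 1.0328138
  1.0368291 1.032018  1.034033 ]
 [1.032003  1.034973  1.0347233 1.0361843 1.0374538 1.0372199 1.0357033
  1.0354046 1.0353171 1.0389117]
 [1.036162  1.0343415 1.0319724 1.0338804 1.0343794 1.0337573 1.0340254
  1.0350112 1.0326983 1.0324957]
 [1.0343485 1.0313655 1.0333995 1.0339702 1.0326638 1.0324284 1.0342396
  1.0335926 1.0342722 1.034913 ]]
(np.float64(41.5074503707464), np.float64(10.327057990875815), -67)
t 0.1 tcp st [-190.1 -584.3] 0.2268 ang -53.2 F [-0.4  0.1 -0. ] open 0.0942
move [ 0.091 -1.126 -1.805] 0.0382
```

apply_moves([
  [0,-0.5,-0.8,0.038],
  [0,-0.5,-0.8,0.038],
  [0,-0.5,-0.8,0.038],
  [0,-0.5,-0.8,0.038],
  [0,-0.5,-0.8,0.038],
], claw=-1, force=10)

```text
time: 0.52
tool_pos: [0.3379, -0.4845, 0.2272]
eef_rot: [-0.023, -0.707, -0.023, 0.707]
wrist_force: [0.9, -0.8, -0.5]
opening: 0.0639
```

```bash
python3 -c "
from h import *
x,y,a=pinpose(23,8);go(x,y,.22,a)"
```

```text
t 0.5167 tcp st [-114.4 -388.9] 0.2272 ang -66.9 F [ 0.9 -0.8 -0.5] open 0.0639
move [ 0.024 -1.021 -1.   ] 0.0002
```

apply_moves([
  [0,-0.98,-0.96,0],
  [0,-0.98,-0.96,0],
  [0,-0.98,-0.96,0],
  [0,-0.98,-0.96,0],
  [0,-0.98,-0.96,0],
])

```text
time: 0.93
tool_pos: [0.4737, -0.3265, 0.2274]
eef_rot: [-0.023, -0.707, -0.023, 0.707]
wrist_force: [0.6, -0.4, 0.5]
opening: 0.0308
```

```bash
python3 -c "
from h import *
x,y,a=pinpose(23,8);go(x,y,.22,a)"
```

```text
t 0.9333 tcp st [ -38.6 -194.9] 0.2274 ang -66.9 F [ 0.6 -0.4  0.5] open 0.0308
move [ 0.025 -0.525 -0.514] 0.0002
```

apply_moves([
  [0,-0.5,-0.49,0],
  [0,-0.5,-0.49,0],
  [0,-0.5,-0.49,0],
  [0,-0.5,-0.49,0],
  [0,-0.5,-0.49,0],
])

```text
time: 1.35
tool_pos: [0.6096, -0.1686, 0.2274]
eef_rot: [-0.023, -0.707, -0.023, 0.707]
wrist_force: [0.5, -1.1, -0.0]
opening: 0.0011
```

apply_moves([
  [0,0,0,0],
  [0,0,0,0],
  [0,0,0,0],
])

```text
time: 1.6
tool_pos: [0.6084, -0.1706, 0.227]
eef_rot: [-0.023, -0.706, -0.023, 0.707]
wrist_force: [-0.6, -0.3, 0.2]
opening: 0.0006
```

```bash
python3 -c "
from h import *
x,y,a=pinpose(23,8);go(x,y,.062,a)"
```

```text
t 1.6 tcp st [36.8 -3.2] 0.227 ang -66.9 F [-0.6 -0.3  0.2] open 0.0006
move [ 0.55  -0.035 -0.033] 0.0002
```

apply_moves([
  [0,-0.035,-0.033,0],
  [0.15,-0.035,-0.033,0],
  [0.28,-0.035,-0.033,0],
  [0.4,-0.035,-0.033,0],
  [0.45,-0.035,-0.033,0],
])

```text
time: 2.02
tool_pos: [0.6151, -0.1598, 0.0878]
eef_rot: [-0.022, -0.705, -0.023, 0.709]
wrist_force: [-0.6, 0.1, -0.2]
opening: 0.0004
```

```bash
cat >> h.py <<'E'
def snap(tag):
    p,d=capture("side");cv2.imwrite(f"pics/s{tag}.png",cv2.resize(p[200:350,270:470,::-1],None,fx=4,fy=4,interpolation=cv2.INTER_CUBIC))
    p,d=capture("top");cv2.imwrite(f"pics/t{tag}.png",cv2.resize(p[120:265,300:480,::-1],None,fx=4,fy=4,interpolation=cv2.INTER_CUBIC))
    return p,d
E
python3 -c "
from h import *
snap('1')
x,y,a=pinpose(23,8);go(x,y,.062,a)"
```

```text
t 2.1167 tcp st [40.1  9.4] 0.0895 ang -67.0 F [0.5 0.5 0.1] open 0.0006
move [ 0.092 -0.001 -0.006] -0.0
```

View pics/s1.png

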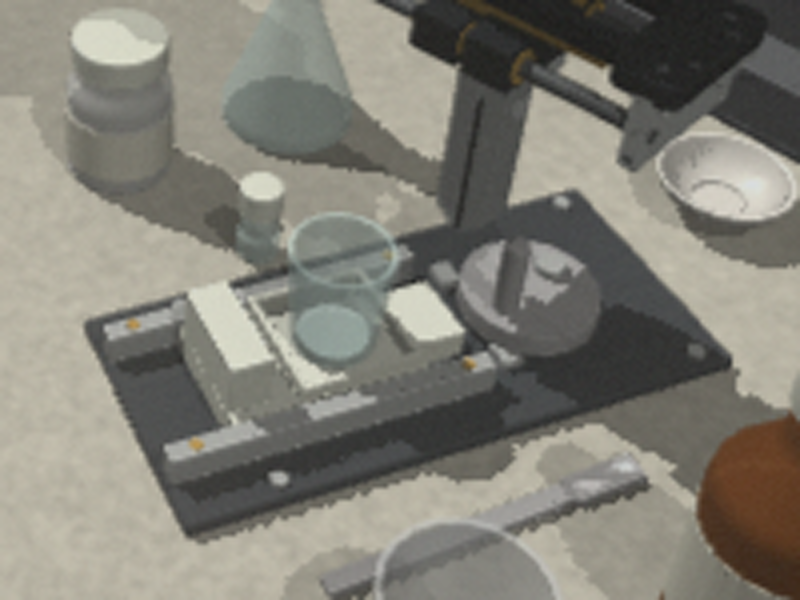

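The closed fingers, with their tips near zoomed (475,220), hang on the station's +y side of the pin at (515,260), clear of the cup and flask. I'll lower them next.

apply_moves([
  [0.05,-0.001,-0.005,0],
  [0.09,-0.001,-0.005,0],
  [0.09,-0.001,-0.005,0],
])

```text
time: 2.37
tool_pos: [0.6188, -0.1593, 0.0647]
eef_rot: [-0.023, -0.706, -0.023, 0.707]
wrist_force: [-0.3, 0.1, 0.1]
opening: 0.0002
```

```bash
python3 -c "
from h import *
x,y,a=pinpose(23,0);go(x,y,.062,a)
f=np.radians(6)
for k in range(1,6):
  c,s=np.cos(k*f),np.sin(k*f);y,z=-18.5,36
  print(((y*c+z*s-y)/300).round(4),((z*c-y*s-z)/300).round(4),round(-k*6/360,4))"
```

```text
t 2.3667 tcp st [42.8 11. ] 0.0647 ang -67.0 F [-0.3  0.1  0.1] open 0.0002
move [0.009 0.027 0.005] 0.0001
0.0129 0.0058 -0.0167
0.0263 0.0102 -0.0333
0.0401 0.0132 -0.05
0.0541 0.0147 -0.0667
0.0683 0.0148 -0.0833
```

apply_moves([
  [0.005,0.01,0.003,0],
  [0.006,0.018,0.005,0],
  [0.006,0.022,0.005,0],
  [0.006,0.027,0.005,0],
])

```text
time: 2.7
tool_pos: [0.6186, -0.167, 0.0645]
eef_rot: [0.023, 0.707, 0.023, -0.707]
wrist_force: [-2.4, 3.1, 2.4]
opening: 0.0
```

apply_moves([
  [0,0.0129,0.0058,-0.0167],
  [0,0.0263,0.0102,-0.0333],
  [0,0.0401,0.0132,-0.05],
  [0,0.0541,0.0147,-0.0667],
  [0,0.0683,0.0148,-0.0833],
])

```text
time: 3.12
tool_pos: [0.6157, -0.1874, 0.0644]
eef_rot: [0.207, 0.676, 0.207, -0.676]
wrist_force: [-0.0, 4.3, 0.9]
opening: 0.0005
```

```bash
python3 -c "
from h import *
snap('2')
x,y,a=pinpose(53,0);go(x,y,.062,a)"
```

```text
t 3.2167 tcp st [ 49.4 -17.7] 0.0642 ang -36.9 F [ 0.1  0.2 -0.2] open 0.0003
move [ 0.007 -0.002  0.002] 0.0004
```

View pics/s2.png

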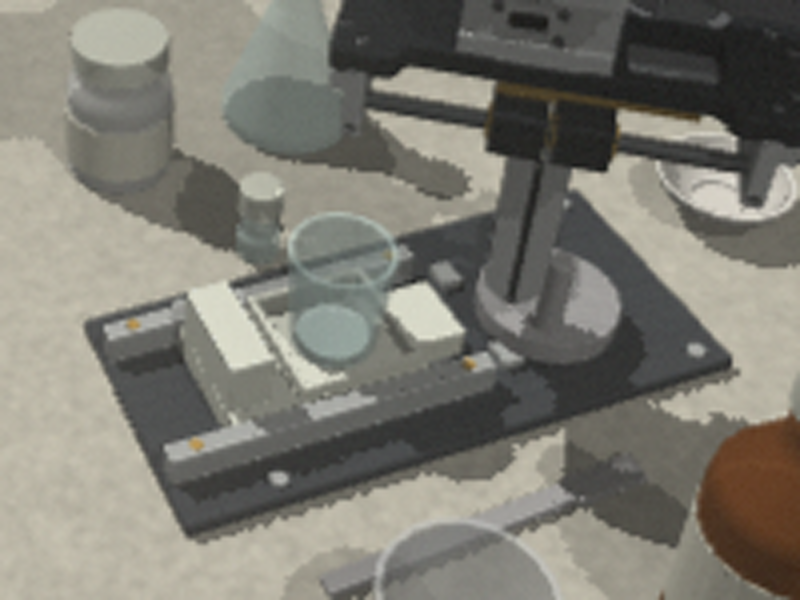

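The pin at (555,290) is being carried by the finger, and the cup and carriage haven't been disturbed. I'll continue the arc.

apply_moves([
  [0,0.0129,0.0058,-0.0167],
  [0,0.0263,0.0102,-0.0333],
  [0,0.0401,0.0132,-0.05],
  [0,0.0541,0.0147,-0.0667],
  [0,0.0683,0.0148,-0.0833],
])

```text
time: 3.63
tool_pos: [0.6228, -0.2069, 0.0639]
eef_rot: [-0.373, -0.6, -0.374, 0.601]
wrist_force: [-3.0, 3.3, 0.8]
opening: 0.0004
```

apply_moves([
  [0,0.0129,0.0058,-0.0167],
  [0,0.0263,0.0102,-0.0333],
  [0,0.0401,0.0132,-0.05],
  [0,0.0541,0.0147,-0.0667],
  [0,0.0683,0.0148,-0.0833],
])

```text
time: 4.05
tool_pos: [0.6389, -0.2204, 0.0637]
eef_rot: [0.516, 0.483, 0.516, -0.484]
wrist_force: [-4.1, 1.2, 0.1]
opening: 0.0008
```

```bash
python3 -c "
from h import *
snap('3')
x,y,a=pinpose(113,0);go(x,y,.062,a);print(state()['q'])"
```

```text
t 4.15 tcp st [ 82.7 -40.2] 0.0636 ang 22.9 F [-0.8  0.4 -0. ] open 0.0007
move [ 0.005 -0.002 -0.   ] -0.0002
[ 0.59275732  0.64730224 -0.49823971  1.69728142  0.37839009  0.89451676
  0.00191544]
```

View pics/s3.png

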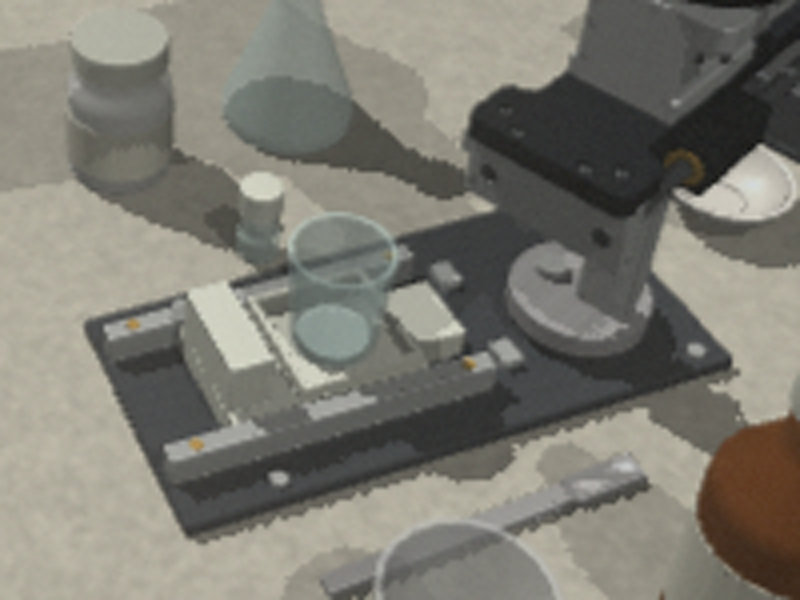

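View pics/t3.png

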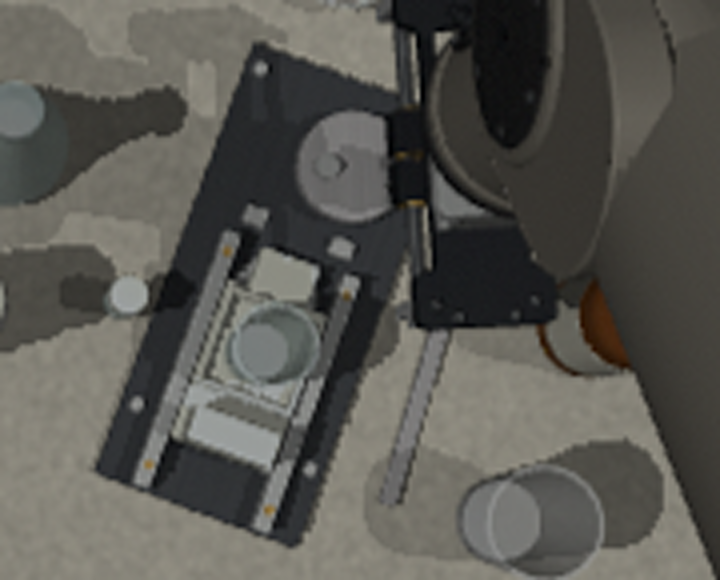

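The cam is past halfway (pin behind the finger near side-zoom (610,290)) and its body clears the bottle. Continuing.

apply_moves([
  [0,0.0129,0.0058,-0.0167],
  [0,0.0263,0.0102,-0.0333],
  [0,0.0401,0.0132,-0.05],
  [0,0.0541,0.0147,-0.0667],
  [0,0.0683,0.0148,-0.0833],
])

```text
time: 4.57
tool_pos: [0.6595, -0.2238, 0.0636]
eef_rot: [0.623, 0.334, 0.623, -0.335]
wrist_force: [-4.1, 0.1, 0.9]
opening: 0.0003
```

```bash
python3 -c "
from h import *
p,d=snap('4');cv2.imwrite('pics/t4f.png',p[:,:,::-1])
x,y,a=pinpose(143,0);go(x,y,.062,a);print(state()['q'])"
```

```text
t 4.6667 tcp st [103.1 -36.1] 0.0635 ang 52.8 F [-1.3 -0.6  1. ] open 0.0002
move [ 0.005 -0.002 -0.001] -0.0005
[ 0.655497    0.70307819 -0.61187949  1.64044396  0.4737754   0.95115115
  0.45857389]
```

View pics/s4.png

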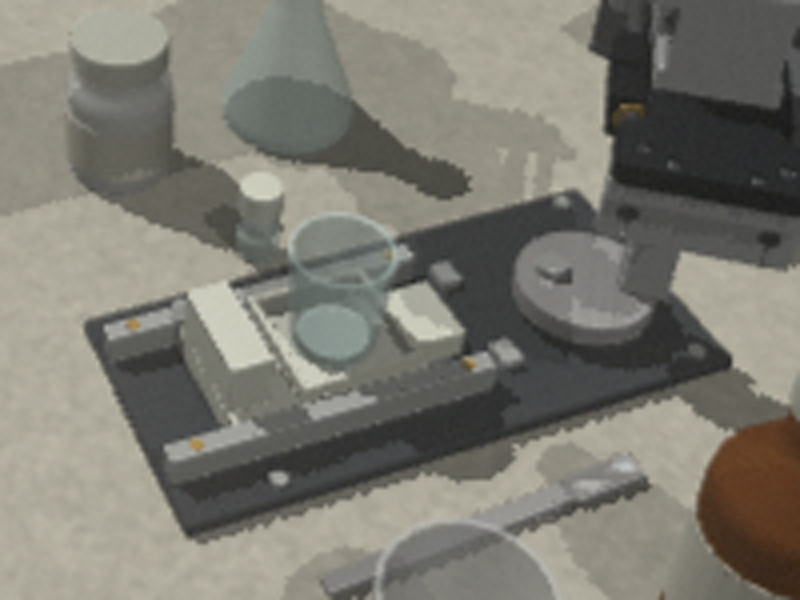

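The cam is now at about 143° (bolt at (555,270), finger at (650,265)). Another 30° next.

apply_moves([
  [0,0.0129,0.0058,-0.0167],
  [0,0.0263,0.0102,-0.0333],
  [0,0.0401,0.0132,-0.05],
  [0,0.0541,0.0147,-0.0667],
  [0,0.0683,0.0148,-0.0833],
])

```text
time: 5.08
tool_pos: [0.6792, -0.2166, 0.0636]
eef_rot: [0.688, 0.162, 0.688, -0.163]
wrist_force: [-3.2, -2.1, -0.8]
opening: 0.0003
```

```bash
python3 -c "
from h import *
p,d=snap('5');cv2.imwrite('pics/t5f.png',p[:,:,::-1])
x,y,a=pinpose(180,0);go(x,y,.062,a);print(state()['q'])"
```

```text
t 5.1833 tcp st [119.1 -22.3] 0.0635 ang 82.7 F [-0.2 -2.3 -0.2] open 0.0008
move [0.005 0.013 0.005] -0.0202
[ 0.69699509  0.75859521 -0.72170994  1.59431276  0.56734862  1.0082472
  0.90735367]
```

View pics/s5.png

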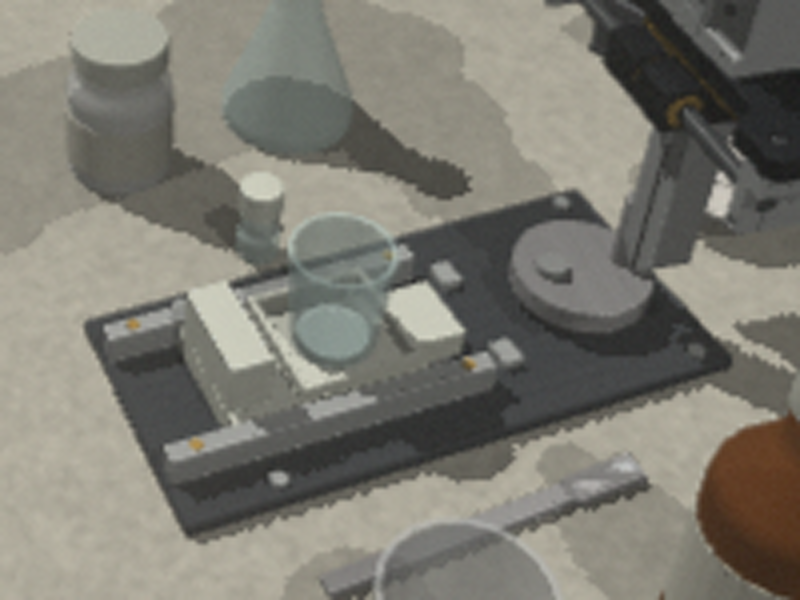

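View pics/t5.png

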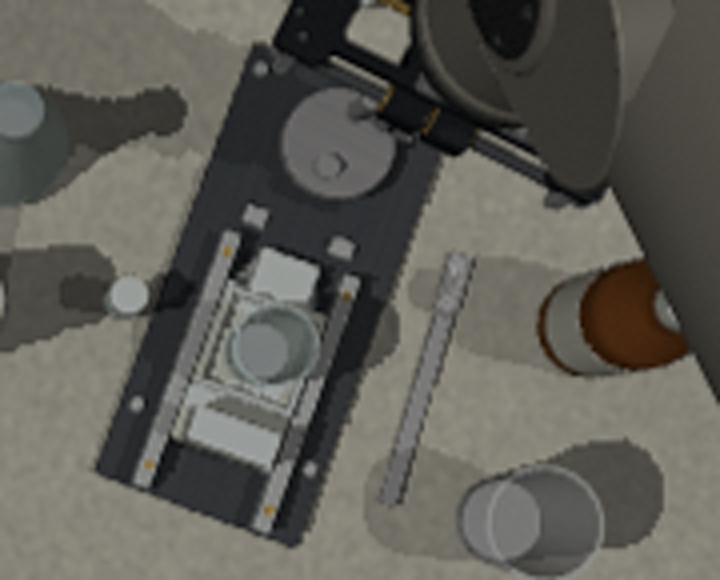

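```bash
python3 -c "
from h import *
T=lambda u,v,z: st(ray('top',300+u/4,120+v/4,z))
d=T(340,142,.026);b=T(330,164,.031);p=T(360,106,.066)
print(d,b,p)
for x in(d,p):
  print(180+np.degrees(np.arctan2(x[1],x[0]-85)), 180+np.degrees(np.arctan2(x[1]-b[1],x[0]-b[0])))
f=np.radians(7/3)
for k in range(1,4):
  c,s=np.cos(k*f),np.sin(k*f);y,z=-18.5,36
  print(((y*c+z*s-y)/300).round(4),((z*c-y*s-z)/300).round(4),round(-k*f/2/np.pi,4))
"
```

```text
[101.67280041  -1.70058869] [8.64837787e+01 6.91407862e-02] [114.15311217   0.87531514]
174.17609815115253 173.35422040836352
181.71977526716472 181.6688990564445
0.0049 0.0024 -0.0065
0.01 0.0046 -0.013
0.0151 0.0066 -0.0194
```

The disc centre gives a cam angle of about 173.7°. I'll push the last 6–7°, then back off.

apply_moves([
  [0,0.0049,0.0024,-0.0065],
  [0,0.01,0.0046,-0.013],
  [0,0.0151,0.0066,-0.0194],
  [0,0.0151,0.0066,-0.0194],
])

```text
time: 5.52
tool_pos: [0.6833, -0.2131, 0.0636]
eef_rot: [0.697, 0.121, 0.697, -0.121]
wrist_force: [0.5, -3.5, -1.4]
opening: 0.0003
```

```bash
python3 -c "
from h import *
x,y,a=pinpose(180,0);go(x,y,.0635,a)"
```

```text
t 5.5167 tcp st [121.5 -18.4] 0.0636 ang 89.6 F [ 0.5 -3.5 -1.4] open 0.0003
move [ 0.    -0.    -0.002] -0.0011
```

Next I back off along tool -y and raise the tool to see the cam clearly.

apply_moves([
  [0,-0.03,0,0],
  [0,-0.06,0,0],
  [-0.1,-0.06,0,0],
  [-0.22,-0.06,0,0],
  [-0.34,-0.06,0,0],
])

```text
time: 5.93
tool_pos: [0.6765, -0.2305, 0.1663]
eef_rot: [0.696, 0.121, 0.697, -0.12]
wrist_force: [0.6, -0.1, 0.4]
opening: 0.0003
```

apply_moves([
  [-0.1,-0.1,0,0],
  [-0.2,-0.2,0,0],
  [-0.24,-0.3,0,0],
  [-0.24,-0.3,0,0],
  [-0.24,-0.3,0,0],
])

```text
time: 6.35
tool_pos: [0.6466, -0.3178, 0.2385]
eef_rot: [0.697, 0.121, 0.696, -0.122]
wrist_force: [0.1, 0.8, -0.9]
opening: 0.0005
```

```bash
python3 -c "
from h import *
p,d=snap('6');np.savez('top6.npz',p=p,d=d)
go(-140,0,.2,90)"
```

```text
t 6.45 tcp st [ 121.1 -125.9] 0.2373 ang 89.9 F [ 0.6 -0.2 -0. ] open 0.0004
move [ 0.125  0.418 -0.871] -0.0003
```

View pics/t6.png

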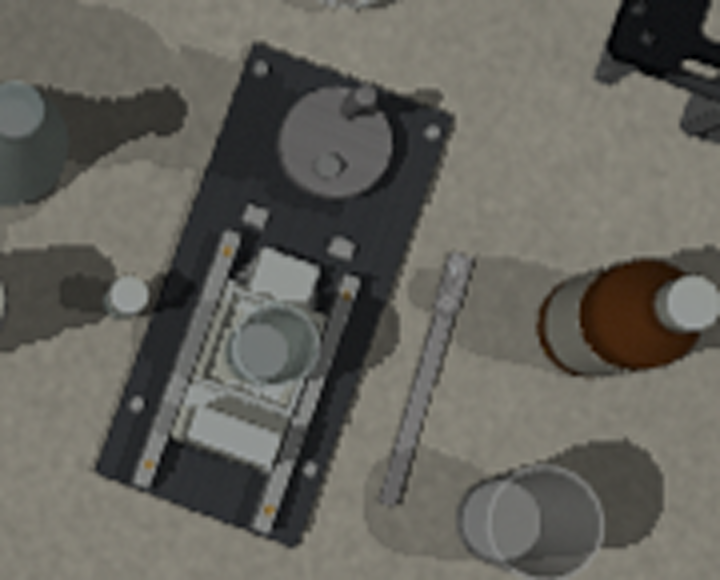

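View pics/s6.png

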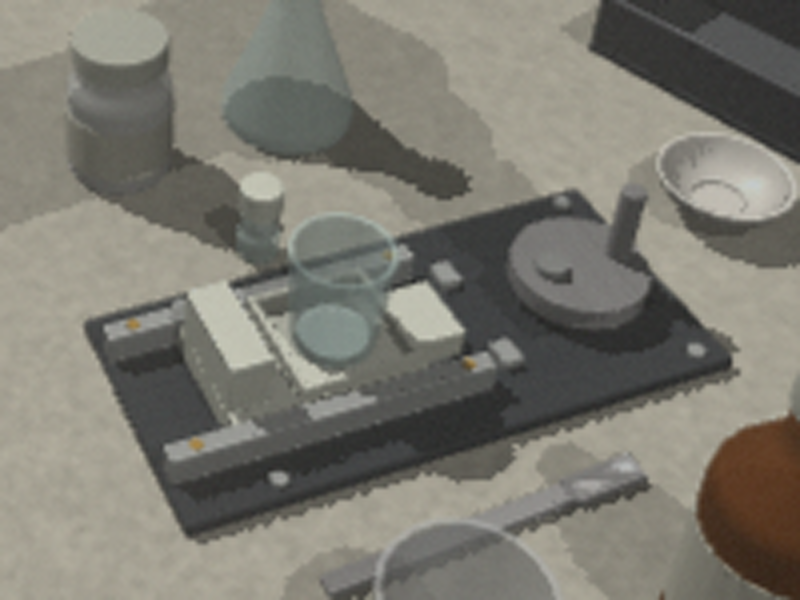

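The cam looks low: top-zoom shows the disc near (336,141), pin top (366,95) and bolt (330,164), with everything else unchanged. Now I'll measure its angle.

```bash
cat >> h.py <<'E'
def camang(p,d):
    vv,uu=np.mgrid[125:175,365:405]
    m=(d[125:175,365:405]>.97)&(d[125:175,365:405]<1.004)
    n,l,s,c=cv2.connectedComponentsWithStats(m.astype(np.uint8))
    k=1+np.argmax(s[1:,4]);D=d[125:175,365:405]
    dm=np.median(D[l==k]);mm=(l==k)&(abs(D-D[l==k].min())<.006)
    u,v=uu[mm].mean(),vv[mm].mean();q=st(ray("top",u,v,.066))
    print("pin px",u,v,mm.sum(),"st",q,"ang",180+np.degrees(np.arctan2(q[1],q[0]-85)))
    h=p.astype(int).max(2);g=((h>75)).astype(np.uint8);g[:138]=g[:138]*1
    sub=g[136:174,366:402]
    n,l,s,c=cv2.connectedComponentsWithStats(sub);k=1+np.argmax(s[1:,4])
    cs,_=cv2.findContours((l==k).astype(np.uint8),0,1);cc=max(cs,key=len)[:,0]
    low=cc[cc[:,1]>10]+[366,136]  # avoid the pin
    A=np.c_[2*low,np.ones(len(low))];x=np.linalg.lstsq(A,(low**2).sum(1),rcond=None)[0]
    q=st(ray("top",x[0],x[1],.026));print("disc px",x[:2],"r",np.sqrt(x[2]+x[0]**2+x[1]**2),"st",q,"ang",180+np.degrees(np.arctan2(q[1],q[0]-85)))
E
python3 -c "
from h import *
f=np.load('top6.npz');camang(f['p'],f['d'])
T=lambda u,v,z: st(ray('top',300+u/4,120+v/4,z))
print(T(330,164,.031),T(366,97,.066))
S=lambda u,v,z: st(ray('side',270+u/4,200+v/4,z))
print(S(635,190,.066),S(555,262,.031))
"
```

```text
pin px 391.0416666666667 143.33333333333334 24 st [121.60566043   1.12823718] ang 181.76537644504924
disc px [383.23349991 156.37046015] r 12.40986189698172 st [98.35078985  1.39349127] ang 185.95868226157359
[8.64837787e+01 6.91407862e-02] [120.0389795   -0.50991811]
[1.20820595e+02 3.02909649e-02] [86.15223626  1.13768528]
```

The pin measures about 179–182° across both views, so the cam is low. I'll carry the tool around behind the carriage at safe height.

apply_moves([
  [0,0.42,-0.85,0],
  [0,0.42,-0.85,0],
  [0,0.42,-0.85,0],
  [0,0.42,-0.85,0],
  [0,0.42,-0.85,0],
])

```text
time: 6.87
tool_pos: [0.5002, -0.163, 0.2365]
eef_rot: [0.697, 0.119, 0.698, -0.119]
wrist_force: [0.7, 1.0, 1.2]
opening: 0.0004
```

```bash
python3 -c "
from h import *
go(-125,0,.22,90)"
```

```text
t 6.8667 tcp st [-67.8 -31.8] 0.2365 ang 90.0 F [0.7 1.  1.2] open 0.0004
move [ 0.055  0.106 -0.19 ] 0.0
```

apply_moves([
  [0,0.1,-0.17,0],
  [0,0.1,-0.17,0],
  [0,0.1,-0.17,0],
  [0,0.1,-0.17,0],
])

```text
time: 7.2
tool_pos: [0.4633, -0.1194, 0.2377]
eef_rot: [0.697, 0.118, 0.697, -0.119]
wrist_force: [1.4, 0.3, 0.1]
opening: 0.0004
```

```bash
python3 -c "
from h import *
go(-125,0,.045,90)"
```

```text
t 7.2 tcp st [-117.    -2.9] 0.2377 ang 90.1 F [1.4 0.3 0.1] open 0.0004
move [ 0.642  0.01  -0.027] 0.0002
```

apply_moves([
  [0,0.008,-0.025,0],
  [0.1,0.008,-0.025,0],
  [0.2,0.008,-0.025,0],
  [0.3,0.008,-0.025,0],
  [0.4,0.008,-0.025,0],
])

```text
time: 7.62
tool_pos: [0.4575, -0.1155, 0.116]
eef_rot: [0.697, 0.12, 0.697, -0.119]
wrist_force: [0.8, -1.8, 0.4]
opening: 0.0005
```

```bash
python3 -c "
from h import *
snap('7')
go(-120,0,.044,90)"
```

```text
t 7.7167 tcp st [-126.2   -1.3] 0.114 ang 90.0 F [-0.2 -0.5  0.3] open 0.0006
move [0.233 0.004 0.022] 0.0
```

View pics/s7.png

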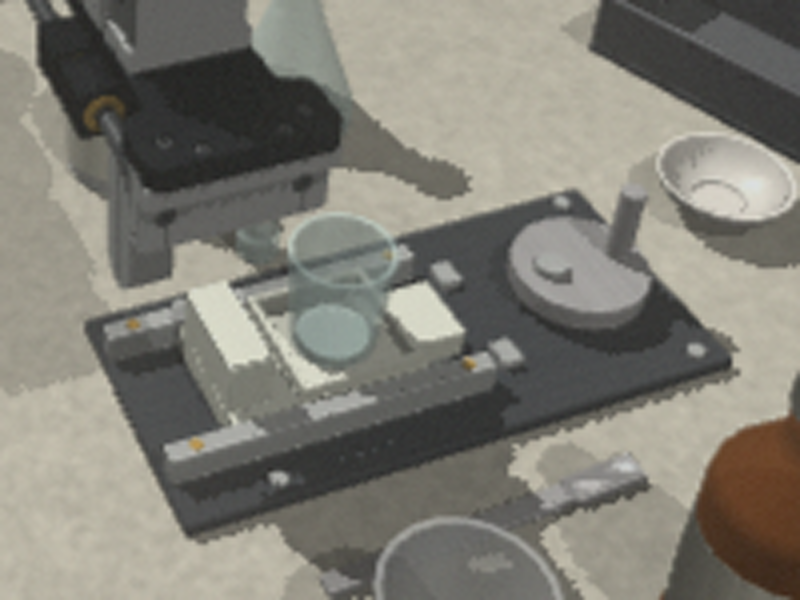

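The fingers at (140,260) hang behind the push block and the gripper body will stay well above the cup. Lowering.

apply_moves([
  [0.1,0.004,0.01,0],
  [0.2,0.004,0.01,0],
  [0.233,0.004,0.01,0],
  [0.233,0.004,0.02,0],
])

```text
time: 8.05
tool_pos: [0.4627, -0.1161, 0.0471]
eef_rot: [0.696, 0.119, 0.698, -0.118]
wrist_force: [-0.4, 0.3, -0.2]
opening: 0.0001
```

```bash
python3 -c "
from h import *
go(-98,0,.044,90)"
```

```text
t 8.05 tcp st [-1.187e+02  1.000e-01] 0.0471 ang 90.0 F [-0.4  0.3 -0.2] open 0.0001
move [ 0.01  -0.     0.069] 0.0
```

apply_moves([
  [0.005,0,0.02,0],
  [0.008,0,0.04,0],
  [0.008,0,0.052,0],
  [0.008,0,0.06,0],
  [0.008,0,0.067,0],
])

```text
time: 8.47
tool_pos: [0.483, -0.1234, 0.0461]
eef_rot: [0.697, 0.119, 0.697, -0.119]
wrist_force: [-3.3, 1.1, 0.5]
opening: 0.0005
```

apply_moves([
  [0,0,0.007,0],
  [0,0,0.014,0],
  [0,0,0.021,0],
  [0,0,0.028,0],
  [0,0,0.035,0],
])

```text
time: 8.88
tool_pos: [0.4926, -0.1267, 0.0454]
eef_rot: [0.697, 0.119, 0.697, -0.119]
wrist_force: [-2.3, 0.2, 2.1]
opening: 0.0006
```

```bash
python3 -c "
from h import *
snap('8')
go(-61,0,.044,90)"
```

```text
t 8.9833 tcp st [-86.7   0. ] 0.0454 ang 90.0 F [ 0.2  0.3 -0.5] open 0.0006
move [ 0.005 -0.     0.085] -0.0
```

View pics/s8.png

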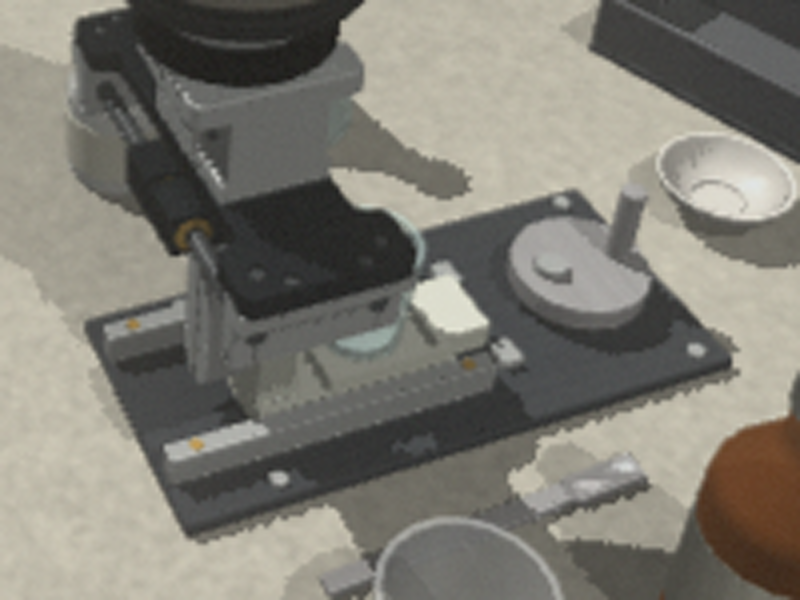

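The carriage is sliding forward with the cup, its tongue edge now near (485,320), at a few newtons of force.

apply_moves([
  [0,0,0.007,0],
  [0,0,0.014,0],
  [0,0,0.021,0],
  [0,0,0.028,0],
  [0,0,0.035,0],
])

```text
time: 9.4
tool_pos: [0.5026, -0.1302, 0.0454]
eef_rot: [0.697, 0.119, 0.697, -0.119]
wrist_force: [-1.3, 0.6, -1.0]
opening: 0.0007
```

apply_moves([
  [0,0,0.007,0],
  [0,0,0.014,0],
  [0,0,0.021,0],
  [0,0,0.028,0],
  [0,0,0.033,0],
])

```text
time: 9.82
tool_pos: [0.512, -0.1334, 0.0454]
eef_rot: [0.697, 0.119, 0.697, -0.119]
wrist_force: [-1.9, 0.6, 0.4]
opening: 0.0005
```

```bash
python3 -c "
from h import *
snap('9')
go(-61,0,.044,90)"
```

```text
t 9.9167 tcp st [-66.3   0. ] 0.0454 ang 90.0 F [-0.7 -0.2  0. ] open 0.0007
move [ 0.005 -0.     0.018] -0.0
```

View pics/s9.png

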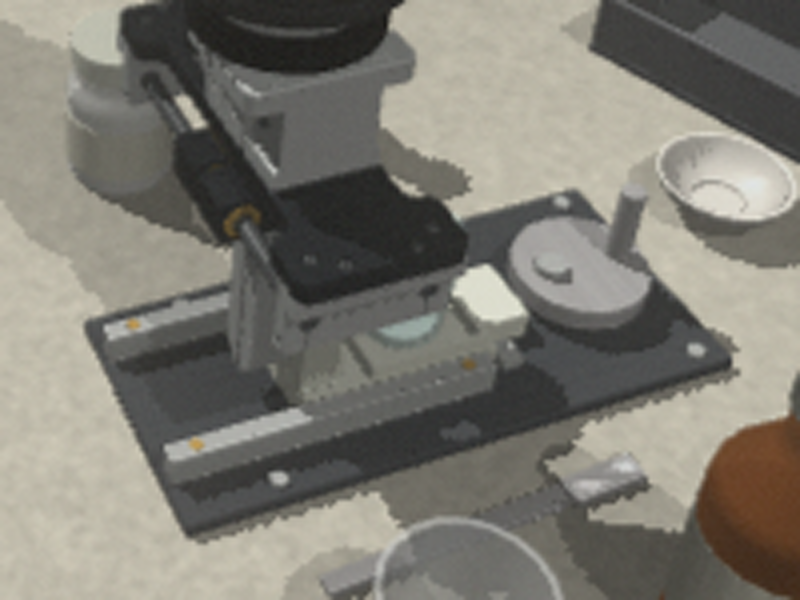

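The tongue edge is near (525,310) with about 5 mm to go. I'll creep forward until the stops resist.

apply_moves([
  [0,0,0.005,0],
  [0,0,0.01,0],
  [0,0,0.014,0],
  [0,0,0.018,0],
])

```text
time: 10.25
tool_pos: [0.5155, -0.1347, 0.0452]
eef_rot: [0.696, 0.119, 0.698, -0.119]
wrist_force: [-15.2, 6.0, 11.1]
opening: 0.0004
```

apply_moves([
  [0,0,0.003,0],
  [0,0,0.006,0],
])

```text
time: 10.42
tool_pos: [0.5155, -0.1348, 0.0448]
eef_rot: [0.695, 0.118, 0.699, -0.119]
wrist_force: [-24.0, 9.0, 17.7]
opening: 0.0005
```

The force rose firmly at TCP x ≈ -62.5 mm, against the stops. I'll back straight off and check.

apply_moves([
  [0,0,-0.01,0],
  [0,0,-0.05,0],
  [0,0,-0.12,0],
  [-0.1,0,-0.15,0],
  [-0.2,0,-0.15,0],
])

```text
time: 10.83
tool_pos: [0.4734, -0.1198, 0.1049]
eef_rot: [0.696, 0.118, 0.699, -0.118]
wrist_force: [1.4, -0.8, 0.4]
opening: 0.0006
```

apply_moves([
  [-0.13,0,0,0],
  [-0.26,0,0,0],
  [-0.35,0.05,-0.05,0],
  [-0.35,0.2,-0.05,0],
  [-0.35,0.3,-0.05,0],
])

```text
time: 11.25
tool_pos: [0.4928, -0.0313, 0.2127]
eef_rot: [0.698, 0.12, 0.695, -0.121]
wrist_force: [1.2, -0.3, -0.6]
opening: 0.0006
```

```bash
python3 -c "
from h import *
p,d=snap('10');np.savez('top10.npz',p=p,d=d)
go(-61,0,.044,90);camang(p,d)"
```

```text
t 11.35 tcp st [-119.5   94.8] 0.2117 ang 90.3 F [-0.5 -0.3  0.6] open 0.0005
move [ 0.559 -0.318  0.192] 0.0008
pin px 391.375 143.125 16 st [122.30228069   0.59944488] ang 180.92065967239455
disc px [383.77066192 155.8729806 ] r 12.152020312831723 st [99.86717808  0.63604429] ang 182.44972138737882
```

View pics/t10.png

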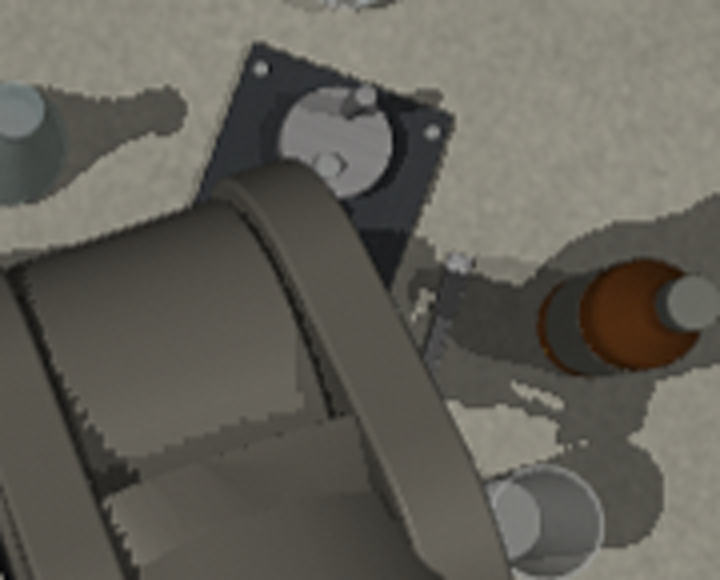

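View pics/s10.png

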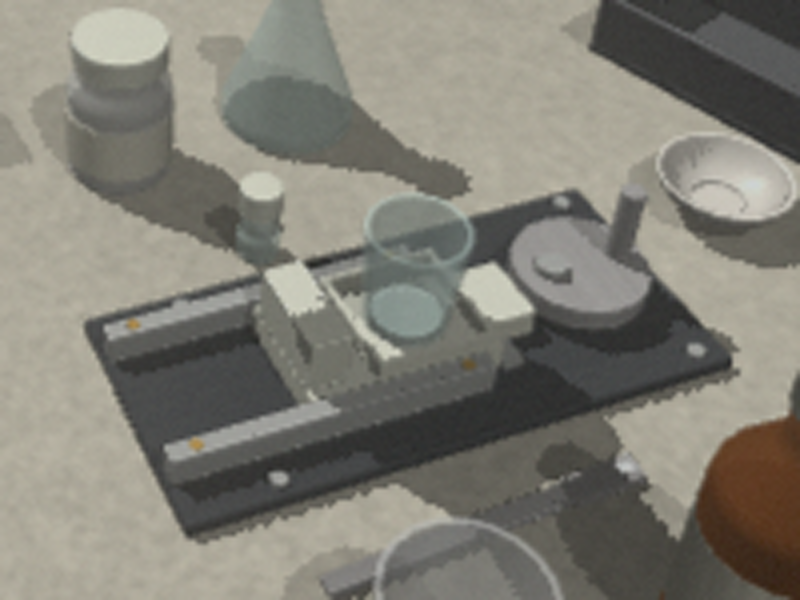

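The side view shows the carriage forward, its tongue next to the cam, the cup upright, and the pin still low. The arm hides the bed from the top camera, so I'll move it aside and measure the rear face.

apply_moves([
  [0,0.15,0,0],
  [0,0.3,0,0],
  [0,0.45,0,0],
  [0,0.6,0,0],
  [0,0.7,0,0],
])

```text
time: 11.77
tool_pos: [0.5614, 0.167, 0.2102]
eef_rot: [0.697, 0.119, 0.697, -0.119]
wrist_force: [0.7, -0.7, 0.5]
opening: 0.0002
```

apply_moves([
  [0,0.15,0,0],
  [0,0.25,0,0],
  [0,0.25,0,0],
])

```text
time: 12.02
tool_pos: [0.5856, 0.2435, 0.2104]
eef_rot: [0.697, 0.118, 0.698, -0.115]
wrist_force: [-1.1, -0.7, -0.2]
opening: 0.0008
```

```bash
python3 -c "
from h import *
p,d=snap('11');np.savez('top11.npz',p=p,d=d)
go(-61,0,.044,90);camang(p,d)"
```

```text
t 12.1167 tcp st [-120.2  374.6] 0.2099 ang 90.1 F [-1.  -1.   0.1] open 0.0005
move [ 0.552 -1.249  0.195] 0.0004
pin px 391.1 143.4 20 st [121.51116181   0.95759035] ang 181.5023710009555
disc px [383.7660586 156.6828036] r 11.94611174107204 st [9.81022999e+01 8.13629982e-03] ang 180.03557967556
```

View pics/t11.png

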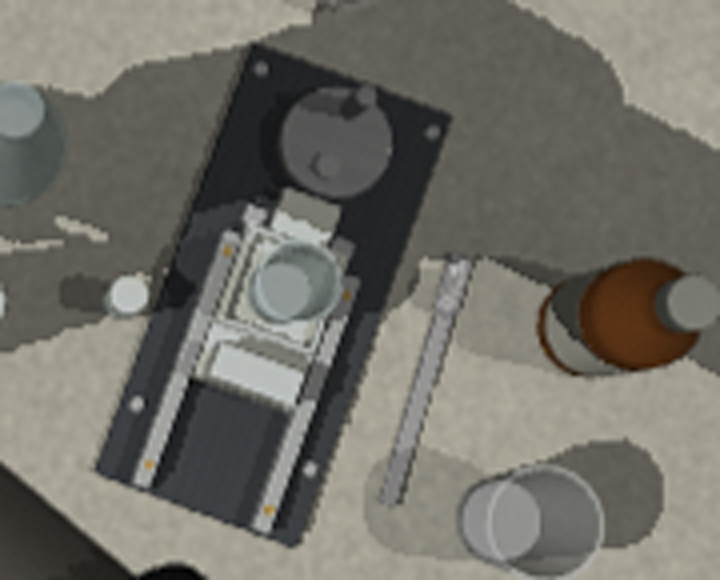

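```bash
python3 -c "
from h import *
a=cv2.imread('pics/t11.png');cv2.imwrite('pics/t11z.png',cv2.convertScaleAbs(cv2.resize(a[170:430,170:400],None,fx=2.3,fy=2.3),alpha=1.4,beta=20))
T=lambda u,v,z: st(ray('top',300+u/4,120+v/4,z))
for n,u,v,z in(('L',206,375,.05),('R',296,407,.05),('cup',296,283,.077),('tongueFL',285,189,.026),('tongueFR',341,209,.026)):print(n,T(u,v,z))
"
```

```text
L [-53.50564732  26.94609774]
R [-52.52397001 -25.76335281]
cup [7.67521919 2.02841754]
tongueFL [65.04672357 18.43833953]
tongueFR [ 65.52533481 -15.3899325 ]
```

View pics/t11z.png

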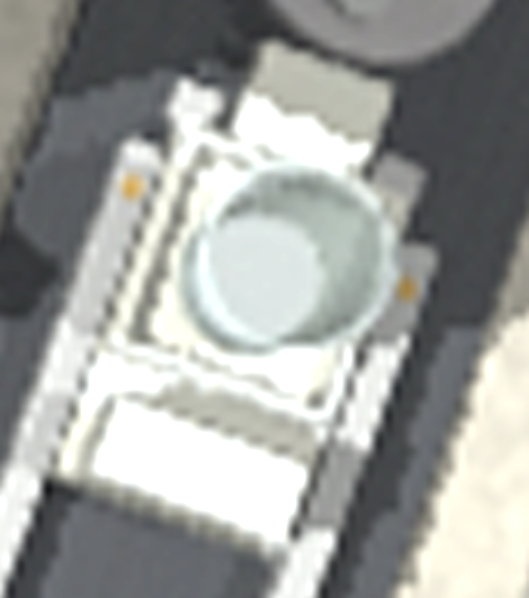

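The rear face is at x = -53 mm, which is home, and the plate sits against both stops. The cup is upright in its socket at x ≈ 8–9 mm and the cam is at about 180°.

```bash
python3 -c "
from station import *
print(state()['wrist_force']);print(sign_off())"
```

```text
[-1.0223643  -0.99152983  0.07943202]
the job is handed in; nothing more can be done
None
```

I turned the cam to its low point with the closed fingertips on its pin, anticlockwise from about 23° to 180°. Only then did I push the carriage by its rear block until the end stops resisted, at about 25 N sideways. I backed the arm off to the side before handing in at about 12 s.

| Last check | Result |
|---|---|
| Carriage rear face | Station x = -53.5 and -52.5 mm at its two ends (home is -53), with the plate against both stops |
| Cam angle | About 181.5° from the pin and 180.0° from the disc (low point is 180°) |
| Cup | Upright in its socket, not touched by the fingers |
| Bystanders | Those in view of the last pictures stood where they started |

- **Disagreements:** my automatic disc fit was noisy. It read 186°, 182° and 180° in successive pictures, while the pin stayed between 179° and 182°. I went by the pin.
- **Wrist force:** the last push also showed up to 18 N upwards on the wrist against the stops. This was gone once the arm backed off.

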